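# Open the painter's tall jar

### The job

Open the taller of the two white jars that stand in the wooden block: unscrew its dark cap (anticlockwise seen from above) until the thread lets go, lift it clear, and lay it flat, top side up, wholly on the white glazed tile. Leave the other things on the bench where they are.

Things in the scene. Friction and masses are not known exactly. Their poses are not given: they have to be found in the camera images.
- cap_mid (a point): centre of the tall jar's dark steel screw cap: ribbed, 52 mm in diameter, 22 mm high, closed on top, z axis up out of its top, about 100 g. At first its lower edge is 19 mm below the jar's rim. Right-handed thread: anticlockwise from above unscrews; it turns easily, rises 5 mm a turn, is free after 1.5 turns (9.5 rad) at most, does not pull off before, and stays put when let go.
- jar_rim (a point): centre of the tall jar's mouth at rim height, on the cap's axis, 112 mm above the bench; the seated cap's centre is 8 mm below it. White plastic jar, 64 mm square, shoulder 30 mm below the rim (8 mm of bare neck show between shoulder and cap). It is held fast in a pocket of the block and neither moves nor turns.
- block: dark hardwood block screwed to the bench, 90 mm (x) by 190 mm (y) and 40 mm high, origin at the centre of its underside; two square pockets with their centres 46 mm to either side of its middle along its own y axis. One holds the tall jar, the other the short jar (which is which varies).
- short_jar: the short white jar of the same make with a smaller cap (36 mm), in the block's other pocket, fixed; not to be opened. Origin at the centre of its underside, 8 mm above the bench; its cap's top is 77 mm above the bench.
- tile_top (a point): centre of the upper face of the white glazed mixing tile, 150 mm square and 8 mm thick, lying loose on the bench (0.42 kg). Its x and y axes run along the tile's edges.
- tissue_box: inlaid wooden tissue box, 250 by 135 mm, 91 mm high, loose; origin at the centre of its underside. A bystander.
- bowl: green plastic bowl, 132 mm across and 48 mm high, loose; origin at the centre of its underside. A bystander.
- brush_pot: terracotta pot 70 mm across and 95 mm high with brushes that stand up to 165 mm above the bench, loose; origin at the centre of its underside. A bystander.
Mind the look-alikes: they are no part of the job. There is more than one size of the part that bears tile_top; the job needs the larger.

How it is judged:
By the outcome, as a careful person would: the job done as asked, in the order asked, and still so for the second after the job is handed in, with the robot touching nothing.
It also fails if it takes over 72 s, if anything falls off the work surface, if the arm or the gripper's body presses on something with over 40 N, if the wrist force passes 120 N, or if a joint passes its speed limit or range.

### The arm

A 7-joint arm with a two-finger parallel gripper is mounted at the origin on the work surface. World frame = base frame: x ahead of the robot, y to its left, z up, the work surface at z = 0. Lengths are in mm, angles in rad, forces in N, time in s.
With the tool pointing down it reaches from about 425 to 950 mm from the base axis. Payload 4.7 kg.
Tool frame: the origin (TCP) lies midway between the tips of the shut fingers; the grasp point (between the pads) lies 19 mm behind it; z points along the fingers, y is the direction in which the jaws open and shut (so a half turn about z gives the same grasp; the last joint's range is limited). The gripper opens to 85 mm and grips with 20 to 120 N. Pads are 22 mm wide; open, the fingers measure 114 mm over their backs; the gripper's body (76 mm by 85 mm) begins 54 mm behind the grasp point. The pads swing forward as they close: fully open they stand 13 mm farther back than shut.
Start: joints at [1.245, 0.469, -0.049, 1.532, 0.024, 1.141, -0.082], TCP at [197.458, -645.491, 231.335] pointing down, gripper open.
Joint ranges: [-2.59, 2.59], [-0.33, 1.99], [-1.39, 1.29], [0.1, 2.45], [-1.04, 4.18], [0.21, 1.99], [-2.66, 2.66]. Speed limits (rad/s): [2.57, 2.57, 3.14, 3.14, 3.14, 3.14, 3.14].

### API

Orientations are given as a unit quaternion [w, x, y, z].
In Python, from cell import r gives the robot as it stands.
- The arm moves only by the tool carry_out, never from a script. Its argument "steps" is a list that holds one entry, the list of rows, each a list of 5 numbers: the finger opening in mm, from 0 to 85.4, then the shift along the world's x, y, z in mm, then the turn about the world's z in degrees. A call has 1 to 20 rows; each row is the pose to reach, as a shift and turn from the pose commanded when the call began; what a row does not reach only later rows make up. A row lasts 1/12 s, in which the tool goes at most 41.7 mm and 7.16 degrees, less where a joint would pass 70% of its speed; a pose out of reach is approached as far as the arm can. A call with a gripper value outside its range is refused whole. The fingers move at their own pace and stop on an object; "grip_force" is the grip in N (left out, the last holds). Time passes only in rows, so rows that repeat a pose let the fingers close. It gives the time, the measured TCP pose, the force and the opening at its end, in the units of the state.
- r.get_state(): the state, without advancing time (a new reading comes with each control period).
- r.grab_frame(name): name is "side" or "top" or "wrist"; returns (picture, depth): 384x512x3 uint8, red, green, blue; 384x512 float32, mm along the optical axis (not along the pixel's ray), 0 where there is no reading.
- r.camera_info(name): a dict with "mtx" (3x3 intrinsics, pixels), "extrinsics" (4x4, takes a point from world to camera coordinates); the wrist camera has in their place "tool_from_camera" (4x4, takes a point from camera to tool coordinates, whose origin is the TCP and whose axes are the flange's). Camera axes: x right, y down, z forward; pixel columns grow to the right and rows downward; lengths in mm; the calibration is good to about 2 mm. A picture is of the moment at which its call begins: read the wrist's pose just before it. camera_info takes no time and is no camera call.
- r.close_job(): hands the job in, once; it reports no verdict.
The state is a dict: "time": time; "joint_positions": joint angles; "qvel": joint speeds; "tau": joint torques, N m; "ee_pos": TCP position; "eef_rot": TCP orientation; "wrist_force": force on the tool from outside, world axes, zero at the start; "wrist_torque": the same for the moment, N m; "opening": opening from 0.0 (shut) to 1.0 (fully open).
Only numpy, scipy, OpenCV 4.12 (cv2) and the standard library are available. Lean on these libraries where they do the work, as an engineer would, in place of code of your own. Each camera call takes 0.05 s, during which the arm holds its last target. There are 200 camera calls.

## Working session

There is one attempt and no reset: what is moved stays moved. The work goes in short steps, Python scripts to look and compute and a tool call to move; the robot and the scene stay as the last step left them, time stands still between calls to the robot, and variables do not carry over. Pictures are saved under pics/ and viewed, about 8 in all and at most 12, crops included, and the job is handed in when it is done.

Besides the shell and the picture viewer there is one more tool, called after ">>>" by a JSON object that holds its "op" and its "data", one argument or row to a line. carry_out: Moves the arm, as the interface text tells. Its arguments: {"type":"object","properties":{"steps":{"type":"array"},"grip_force":{"type":"number"}},"required":["steps"]}

```bash
mkdir -p pics; cat > h.py <<'E'
import numpy as np, cv2
from cell import r
from scipy.spatial.transform import Rotation as R
def cam(name):
    c=r.camera_info(name); K=np.array(c["mtx"])
    if name=="wrist":
        s=r.get_state(); q=s["eef_rot"]; T=np.eye(4)
        T[:3,:3]=R.from_quat([q[1],q[2],q[3],q[0]]).as_matrix(); T[:3,3]=s["ee_pos"]
        W=T@np.array(c["tool_from_camera"])
    else: W=np.linalg.inv(np.array(c["extrinsics"]))
    return K,W   # W: camera->world
def onplane(K,W,uv,z):
    uv=np.atleast_2d(np.asarray(uv,float))
    d=(np.c_[uv,np.ones(len(uv))]@np.linalg.inv(K).T)@W[:3,:3].T
    o=W[:3,3]; return o+d*((z-o[2])/d[:,2])[:,None]
def cloud(K,W,D):
    v,u=np.mgrid[:D.shape[0],:D.shape[1]]
    P=np.stack([u,v,np.ones_like(u)],-1)@np.linalg.inv(K).T*D[...,None]
    return P@W[:3,:3].T+W[:3,3]
def shot(name):
    K,W=cam(name); I,D=r.grab_frame(name); np.savez(f"{name}.npz",I=I,D=D,K=K,W=W); return I,D,K,W
E
python3 - <<'E'
from h import *
s=r.get_state(); print({k:np.round(v,3) for k,v in s.items()})
a=[]
for n in ["top","side"]:
    I,D,K,W=shot(n); cv2.imwrite(f"pics/{n}0.png",cv2.resize(I[...,::-1],(800,600))); print(n,W[:3,3].round(),K[0,0],W[:3,2].round(2))
E
```

```text
{'time': np.float64(0.0), 'joint_positions': array([ 1.245,  0.469, -0.049,  1.534,  0.024,  1.141, -0.082]), 'qvel': array([-0.001, -0.   ,  0.   ,  0.001, -0.001,  0.001, -0.002]), 'tau': array([ 0.0000e+00, -5.1031e+01, -4.6000e-02, -2.3771e+01,  1.1000e-02,
        8.0000e-03,  0.0000e+00]), 'ee_pos': array([ 197.253, -644.924,  230.271]), 'eef_rot': array([-0.001,  0.989,  0.148, -0.   ]), 'wrist_force': array([ 0.304, -0.5  , -0.322]), 'wrist_torque': array([ 0.019,  0.008, -0.021]), 'opening': np.float64(1.001)}
top [ 456.   19. 1412.] 470.7318235893059 [ 0.08 -0.02 -1.  ]
side [210. 527. 791.] 368.40174810472973 [ 0.36 -0.54 -0.76]
```

View pics/top0.png

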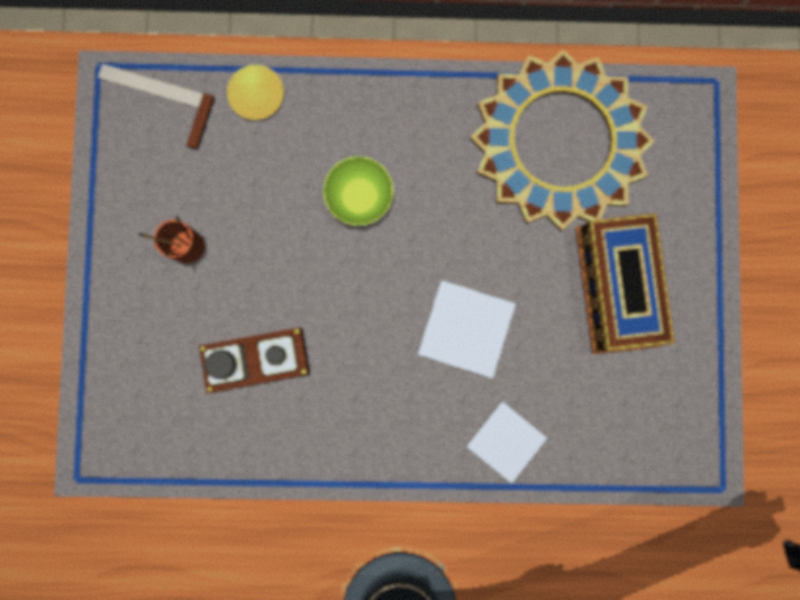

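View pics/side0.png

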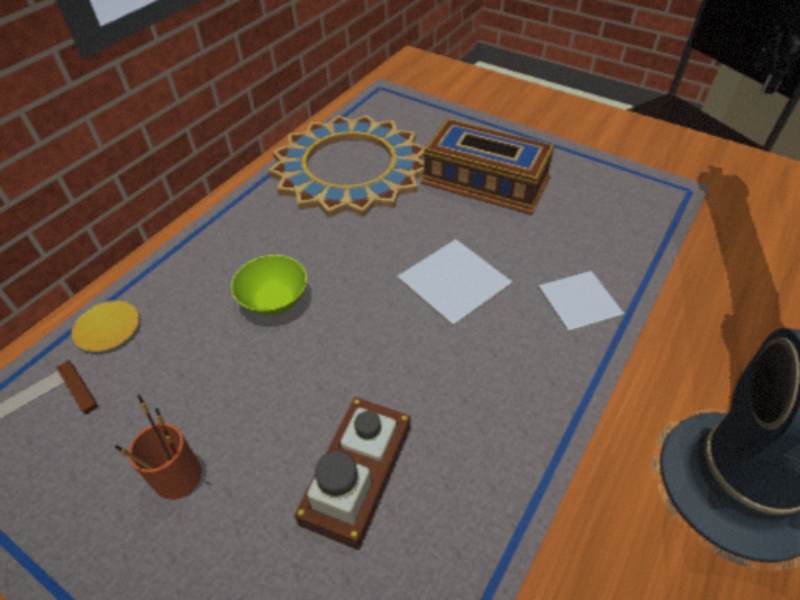

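The top view (800x600) shows the block with a jar with the large dark cap at (222,364) and one with the small cap at (276,355). There are two white tiles: A at (467,328), the larger, and B at (507,442), the smaller. The side view confirms that the left jar is the tall one. Next I measure both jars and both tiles.

```bash
python3 - <<'E'
from h import *
for n,capuv,tuv in [("top",[(222,364),(276,355)],[(467,328),(507,442)]),("side",[(336,472),(369,424)],[(455,280),(582,299)])]:
    f=np.load(n+".npz"); I,D,K,W=f["I"],f["D"],f["K"],f["W"]; P=cloud(K,W,D)
    g=I.astype(int); mx=g.max(-1); sat=mx-g.min(-1)
    dark=((mx<110)&(sat<30)).astype(np.uint8)
    white=((g.min(-1)>165)).astype(np.uint8)
    for (u,v),z in zip(capuv,[115,77]):
        # dark pixels whose depth puts them on the cap's top
        m=((abs(P[...,2]-z)<6)).astype(np.uint8)
        k,l,st,c=cv2.connectedComponentsWithStats(dark&m)
        i=np.argmin(np.hypot(*(c[1:]-[u*.64,v*.64]).T))+1
        ct=max(cv2.findContours((l==i).astype(np.uint8),0,1)[0],key=len)
        (x,y),rad=cv2.minEnclosingCircle(ct)
        print(n,"cap",c[i].round(1),st[i],"ray",onplane(K,W,c[i],z).round(1),"circ",onplane(K,W,(x,y),z).round(1),"z med",np.median(P[l==i][:,2]).round(1),"cloud",np.median(P[l==i],0).round(1))
    for u,v in tuv:
        k,l=cv2.connectedComponents(white); L=l[int(v*.64),int(u*.64)]; m=(l==L).astype(np.uint8)
        ct=max(cv2.findContours(m,0,1)[0],key=len); w=onplane(K,W,ct[:,0],8)[:,:2].astype(np.float32)
        print(n,"tile",cv2.minAreaRect(w), "z",np.median(P[m>0][:,2]).round(1))
    if n=="top":
        c=I[180:330,110:370]; cv2.imwrite("pics/crop.png",cv2.resize(c[...,::-1],(780,450),interpolation=cv2.INTER_CUBIC))
E
```

```text
top cap [140.9 233. ] [131 224  20  18 260] ray [[451.3 324.4 115. ]] circ [[452.  324.9 115. ]] z med 115.9 cloud [451.1 323.9 115.9]
top cap [176.1 227. ] [171 222  12  11 103] ray [[469.7 235.   77. ]] circ [[469.8 234.9  77. ]] z med 77.7 cloud [469.8 235.3  77.7]
top tile ((527.5745849609375, -116.55580139160156), (151.98165893554688, 151.3437957763672), 73.1890640258789) z 9.3
top tile ((314.37188720703125, -195.17068481445312), (110.57279205322266, 109.92921447753906), 52.10598373413086) z 6.9
side cap [214.1 301.1] [201 289  27  26 546] ray [[448.8 325.5 115. ]] circ [[449.2 325.5 115. ]] z med 115.2 cloud [448.9 325.4 115.2]
side cap [234.7 270.4] [227 263  17  16 206] ray [[466.9 235.3  77. ]] circ [[467.1 235.6  77. ]] z med 77.1 cloud [466.8 235.7  77.1]
side tile ((525.6031494140625, -120.00114440917969), (146.54930114746094, 146.54837036132812), 73.25941467285156) z 9.0
side tile ((312.2954406738281, -196.92758178710938), (105.2861328125, 106.63430786132812), 51.84018325805664) z 6.8
```

View pics/crop.png

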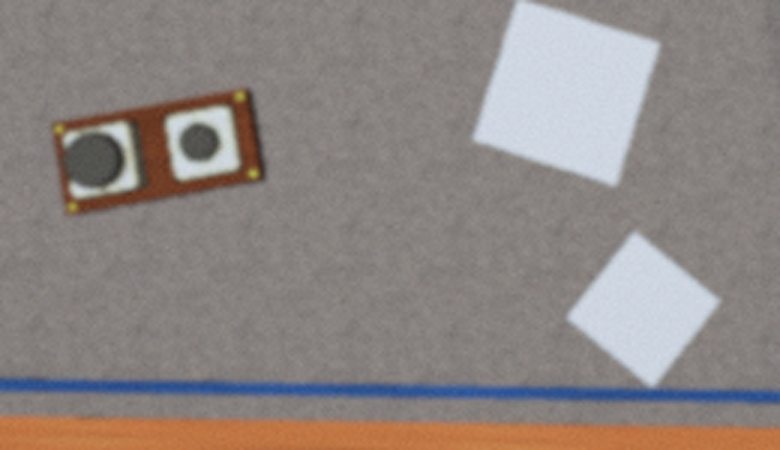

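The enlarged crop shows the 52 mm cap on the left jar and the 36 mm cap on the right jar. The tall jar is therefore the left one: its cap top is at about (450,325), and depth gives z = 115. Tile A measures about 150 mm and tile B about 110 mm, so A is the right tile, centred at about (526,-118). I'll move there around the base.

>>> {"op": "carry_out", "data": {
  "steps": [
    [[85,389,445,0,0],[85,389,445,0,0],[85,389,445,0,0],[85,389,445,0,0],[85,389,445,0,0],[85,389,445,0,0],[85,389,445,0,0],[85,389,445,0,0],[85,389,445,0,0],[85,389,445,0,0],[85,389,445,0,0],[85,389,445,0,0],[85,389,445,0,0],[85,389,445,0,0],[85,389,445,0,0]]
  ],
  "grip_force": 40
}}

```text
time: 1.35
ee_pos: [590.9, -191.4, 231.1]
eef_rot: [-0.002, 0.988, 0.153, 0.002]
wrist_force: [0.9, 0.0, 0.6]
opening: 1.0
```

```bash
python3 -c "
from h import *
s=r.get_state(); print(s['time'],s['joint_positions'].round(2) if hasattr(s['joint_positions'],'round') else s['joint_positions'],s['ee_pos'],s['eef_rot'])"
```

```text
1.35 [ 0.45  0.4  -0.27  1.66  0.11  1.1  -1.11] [ 590.89491899 -191.38502935  231.05216764] [-0.00242376  0.98815396  0.15343676  0.00174381]
```

>>> {"op": "carry_out", "data": {
  "steps": [
    [[85,-136.5,525.5,0,-25],[85,-136.5,525.5,0,-25],[85,-136.5,525.5,0,-25],[85,-136.5,525.5,0,-25],[85,-136.5,525.5,0,-25],[85,-136.5,525.5,0,-25],[85,-136.5,525.5,0,-25],[85,-136.5,525.5,0,-25],[85,-136.5,525.5,0,-25],[85,-136.5,525.5,0,-25],[85,-136.5,525.5,0,-25],[85,-136.5,525.5,0,-25],[85,-136.5,525.5,0,-25],[85,-136.5,525.5,0,-25],[85,-136.5,525.5,0,-25],[85,-136.5,525.5,0,-25],[85,-136.5,525.5,0,-25]]
  ]
}}

```text
time: 2.77
ee_pos: [450.8, 323.0, 230.9]
eef_rot: [0.001, 0.997, -0.071, -0.0]
wrist_force: [0.3, -0.4, 0.3]
opening: 1.0
```

```bash
python3 -c "
from h import *
I,D,K,W=shot('wrist'); cv2.imwrite('pics/w1.png',I[...,::-1])
s=r.get_state(); print(s['time'],np.round(s['joint_positions'],2),s['ee_pos'],s['eef_rot'],W.round(2))
P=cloud(K,W,D); g=I.astype(int)
m=(abs(P[...,2]-115)<4)&(np.hypot(P[...,0]-450,P[...,1]-325)<45)&(g.max(-1)<130)
k,l,st,c=cv2.connectedComponentsWithStats(m.astype(np.uint8)); i=1+np.argmax(st[1:,4])
ct=max(cv2.findContours((l==i).astype(np.uint8),0,1)[0],key=len)
print(st[i],onplane(K,W,c[i],115),cv2.minEnclosingCircle(onplane(K,W,ct[:,0],115)[:,:2].astype(np.float32)),np.median(P[l==i],0))
"
```

```text
2.8167 [-0.34  0.31 -0.44  1.8   0.15  1.06 -2.55] [450.85990587 322.9134854  231.0346227 ] [ 6.84173848e-04  9.97450604e-01 -7.13570146e-02  5.31215920e-06] [[-1.4000e-01 -9.5000e-01 -2.8000e-01  5.2121e+02]
 [-9.9000e-01  1.4000e-01  4.0000e-02  3.1328e+02]
 [ 0.0000e+00  2.8000e-01 -9.6000e-01  3.7287e+02]
 [ 0.0000e+00  0.0000e+00  0.0000e+00  1.0000e+00]]
[ 226  155   61   58 2695] [[451.88729104 325.29501345 115.        ]] ((451.32855224609375, 325.3228454589844), 25.72749137878418) [451.75303778 325.2636989  114.32288911]
```

View pics/w1.png

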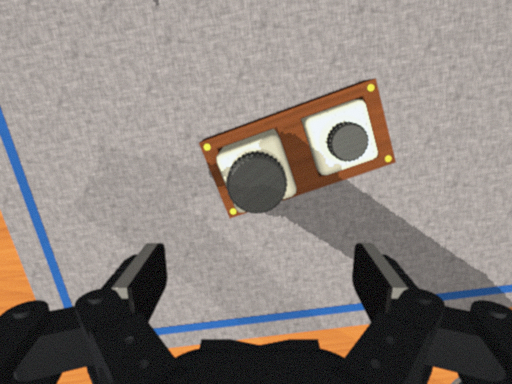

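The wrist view shows the tall jar's cap at px (256,182). That gives (451.3,325.3), which agrees with the other cameras. I'll descend with the gripper open.

>>> {"op": "carry_out", "data": {
  "steps": [
    [[85,0.5,0.5,-40,0],[85,0.5,0.5,-80,0],[85,0.5,0.5,-110,0],[85,0.5,0.5,-130,0],[85,0.5,0.5,-142,0],[85,0.5,0.5,-148,0],[85,0.5,0.5,-148,0],[85,0.5,0.5,-148,0]]
  ]
}}

```text
time: 3.48
ee_pos: [451.4, 325.7, 84.3]
eef_rot: [-0.001, 0.998, -0.07, 0.001]
wrist_force: [0.7, -0.4, -0.1]
opening: 0.995
```

```bash
cat > st.py <<'E'
from h import *
s=r.get_state()
for k in ["time","joint_positions","ee_pos","wrist_force","wrist_torque","opening"]: print(k,np.round(s[k],2),end="; ")
q=s["eef_rot"]; M=R.from_quat([q[1],q[2],q[3],q[0]]).as_matrix(); print("tool x yaw",np.degrees(np.arctan2(M[1,0],M[0,0])).round(2), "tilt",M[2].round(3))
E
python3 st.py
```

```text
time 3.48; joint_positions [-0.43  0.48 -0.35  1.94  0.23  0.76 -2.62]; ee_pos [451.36 325.71  84.34]; wrist_force [ 0.72 -0.37 -0.11]; wrist_torque [-0.01 -0.01  0.  ]; opening 0.99; tool x yaw -8.04 tilt [ 0.001 -0.001 -1.   ]
```

>>> {"op": "carry_out", "data": {
  "steps": [
    [[40,0,0,0,0],[40,0,0,0,0],[40,0,0,0,0],[40,0,0,0,0],[40,0,0,0,0],[40,0,0,0,0],[40,0,0,0,0],[40,0,0,0,0]]
  ],
  "grip_force": 50
}}

```text
time: 4.15
ee_pos: [451.1, 325.9, 84.8]
eef_rot: [-0.0, 0.998, -0.07, 0.001]
wrist_force: [-1.4, -0.3, 5.2]
opening: 0.601
```

```bash
python3 st.py
```

```text
time 4.15; joint_positions [-0.43  0.48 -0.35  1.94  0.23  0.76 -2.62]; ee_pos [451.07 325.94  84.8 ]; wrist_force [-1.35 -0.26  5.18]; wrist_torque [-0.25  0.2  -0.05]; opening 0.6; tool x yaw -8.0 tilt [ 0.002 -0.001 -1.   ]
```

>>> {"op": "carry_out", "data": {
  "steps": [
    [[40,0,0,0.1,7],[40,0,0,0.2,14],[40,0,0,0.3,21],[40,0,0,0.4,28],[40,0,0,0.5,35],[40,0,0,0.6,42],[40,0,0,0.7,49],[40,0,0,0.8,56],[40,0,0,0.9,63],[40,0,0,1.0,70],[40,0,0,1.1,77],[40,0,0,1.2,84],[40,0,0,1.3,91],[40,0,0,1.4,98],[40,0,0,1.5,105],[40,0,0,1.6,112],[40,0,0,1.7,119],[40,0,0,1.8,126],[40,0,0,1.9,133],[40,0,0,2.0,140]]
  ]
}}

```text
time: 5.82
ee_pos: [451.7, 325.8, 86.4]
eef_rot: [0.001, 0.404, 0.915, 0.001]
wrist_force: [0.7, -0.1, 1.4]
opening: 0.602
```

```bash
python3 st.py
```

```text
time 5.82; joint_positions [-0.01  0.64 -0.94  1.92  0.66  0.92 -0.54]; ee_pos [451.66 325.78  86.42]; wrist_force [ 0.71 -0.13  1.36]; wrist_torque [-0.06 -0.14 -0.03]; opening 0.6; tool x yaw 132.29 tilt [-0.001  0.003 -1.   ]
```

>>> {"op": "carry_out", "data": {
  "steps": [
    [[40,0,0,0.1,7],[40,0,0,0.2,14],[40,0,0,0.3,21],[40,0,0,0.4,28],[40,0,0,0.5,35],[40,0,0,0.6,42],[40,0,0,0.7,49],[40,0,0,0.8,56],[40,0,0,0.9,63],[40,0,0,1.0,70]]
  ]
}}

```text
time: 6.65
ee_pos: [451.2, 326.2, 87.4]
eef_rot: [0.001, -0.193, 0.981, 0.001]
wrist_force: [-0.4, 1.5, 1.2]
opening: 0.598
```

```bash
python3 st.py
```

```text
time 6.65; joint_positions [ 0.13  0.8  -1.21  1.91  0.87  1.08  0.51]; ee_pos [451.24 326.24  87.39]; wrist_force [-0.36  1.46  1.22]; wrist_torque [ 0.21  0.08 -0.04]; opening 0.6; tool x yaw -157.7 tilt [-0.002  0.001 -1.   ]
```

>>> {"op": "carry_out", "data": {
  "steps": [
    [[75,0,0,0,0],[75,0,0,0,0],[75,0,0,0,0],[75,0,0,0,0],[75,0,0,0,-7],[75,0,0,0,-14],[75,0,0,0,-21],[75,0,0,0,-28],[75,0,0,0,-35],[75,0,0,0,-42],[75,0,0,0,-49],[75,0,0,0,-56],[75,0,0,0,-63],[75,0,0,0,-70],[75,0,0,0,-77],[75,0,0,0,-84],[75,0,0,0,-91],[75,0,0,0,-98],[75,0,0,0,-105],[75,0,0,0,-105]]
  ]
}}

```text
time: 8.32
ee_pos: [450.5, 325.6, 86.9]
eef_rot: [0.001, 0.664, 0.748, 0.0]
wrist_force: [0.6, -0.2, 0.4]
opening: 0.881
```

```bash
python3 st.py
```

```text
time 8.32; joint_positions [-0.1   0.58 -0.8   1.92  0.55  0.87 -1.07]; ee_pos [450.49 325.6   86.86]; wrist_force [ 0.6  -0.16  0.42]; wrist_torque [-0.03  0.    0.05]; opening 0.88; tool x yaw 96.85 tilt [-0.001  0.002 -1.   ]
```

>>> {"op": "carry_out", "data": {
  "steps": [
    [[75,0,0,0,-7],[75,0,0,0,-14],[75,0,0,0,-21],[75,0,0,0,-28],[75,0,0,0,-35],[75,0,0,0,-42],[75,0,0,0,-49],[75,0,0,0,-56],[75,0,0,0,-63],[75,0,0,0,-70],[75,0,0,0,-77],[75,0,0,0,-84],[75,0,0,0,-91],[75,0,0,0,-98],[75,0,0,0,-98],[40,0,0,0,-98],[40,0,0,0,-98],[40,0,0,0,-98],[40,0,0,0,-98],[40,0,0,0,-98]]
  ]
}}

```text
time: 9.98
ee_pos: [450.7, 325.6, 86.6]
eef_rot: [-0.0, 1.0, -0.008, 0.0]
wrist_force: [0.1, -0.7, 3.6]
opening: 0.601
```

```bash
python3 st.py
```

```text
time 9.98; joint_positions [-0.4   0.48 -0.39  1.94  0.25  0.77 -2.52]; ee_pos [450.66 325.6   86.61]; wrist_force [ 0.14 -0.68  3.56]; wrist_torque [-0.12  0.08  0.02]; opening 0.6; tool x yaw -0.95 tilt [ 0. -0. -1.]
```

Gripped again. Next I turn another 140° plus 70°.

>>> {"op": "carry_out", "data": {
  "steps": [
    [[40,0,0,0,0],[40,0,0,0.1,7],[40,0,0,0.2,14],[40,0,0,0.3,21],[40,0,0,0.4,28],[40,0,0,0.5,35],[40,0,0,0.6,42],[40,0,0,0.7,49],[40,0,0,0.8,56],[40,0,0,0.9,63],[40,0,0,1.0,70],[40,0,0,1.1,77],[40,0,0,1.2,84],[40,0,0,1.3,91],[40,0,0,1.4,98],[40,0,0,1.5,105],[40,0,0,1.6,112],[40,0,0,1.7,119],[40,0,0,1.8,126],[40,0,0,1.9,133]]
  ]
}}

```text
time: 11.65
ee_pos: [450.8, 325.2, 88.5]
eef_rot: [0.0, 0.404, 0.915, -0.0]
wrist_force: [-0.6, -0.9, 2.8]
opening: 0.595
```

>>> {"op": "carry_out", "data": {
  "steps": [
    [[40,0,0,0.1,7],[40,0,0,0.2,14],[40,0,0,0.3,21],[40,0,0,0.4,28],[40,0,0,0.5,35],[40,0,0,0.6,42],[40,0,0,0.7,49],[40,0,0,0.8,56],[40,0,0,0.9,63],[40,0,0,1.0,70],[40,0,0,1.0,70]]
  ]
}}

```text
time: 12.57
ee_pos: [451.2, 325.6, 89.4]
eef_rot: [0.0, -0.193, 0.981, 0.001]
wrist_force: [0.6, -1.1, 5.8]
opening: 0.597
```

```bash
python3 st.py
python3 -c "
from h import *
I,D,K,W=shot('side'); print(I.shape); c=I[190:370,100:340]; cv2.imwrite('pics/s2.png',cv2.resize(c[...,::-1],(800,600),interpolation=cv2.INTER_CUBIC))"
```

```text
time 12.57; joint_positions [ 0.13  0.8  -1.21  1.91  0.86  1.08  0.51]; ee_pos [451.17 325.63  89.41]; wrist_force [ 0.57 -1.12  5.77]; wrist_torque [-0.2  -0.22  0.08]; opening 0.6; tool x yaw -157.8 tilt [-0.001  0.001 -1.   ]
(384, 512, 3)
```

View pics/s2.png

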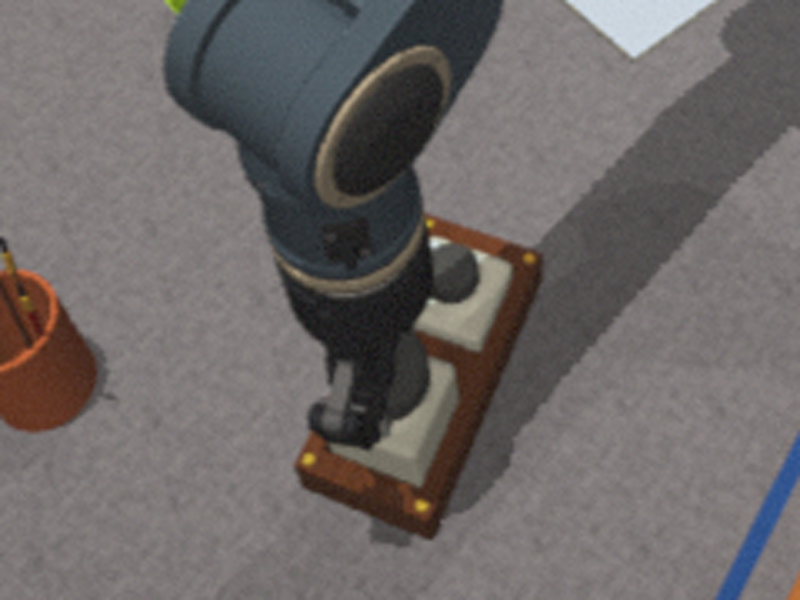

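The view shows the gripper on the cap at px (400,385), with the pot, block and short jar untouched. I've turned 413° so far, so I rewind for a third bite of more than 127°.

>>> {"op": "carry_out", "data": {
  "steps": [
    [[75,0,0,0,0],[75,0,0,0,0],[75,0,0,0,0],[75,0,0,0,0],[75,0,0,0,-7],[75,0,0,0,-14],[75,0,0,0,-21],[75,0,0,0,-28],[75,0,0,0,-35],[75,0,0,0,-42],[75,0,0,0,-49],[75,0,0,0,-56],[75,0,0,0,-63],[75,0,0,0,-70],[75,0,0,0,-77],[75,0,0,0,-84],[75,0,0,0,-91],[75,0,0,0,-98],[75,0,0,0,-105],[75,0,0,0,-112]]
  ]
}}

```text
time: 14.28
ee_pos: [450.2, 325.5, 89.2]
eef_rot: [0.0, 0.709, 0.705, 0.0]
wrist_force: [-1.1, 0.4, -0.3]
opening: 0.878
```

>>> {"op": "carry_out", "data": {
  "steps": [
    [[75,0,0,0,-7],[75,0,0,0,-14],[75,0,0,0,-21],[75,0,0,0,-28],[75,0,0,0,-35],[75,0,0,0,-42],[75,0,0,0,-49],[75,0,0,0,-56],[75,0,0,0,-63],[75,0,0,0,-70],[75,0,0,0,-70],[40,0,0,0,-70],[40,0,0,0,-70],[40,0,0,0,-70],[40,0,0,0,-70],[40,0,0,0,-70],[40,0,0,0,-70]]
  ]
}}

```text
time: 15.7
ee_pos: [450.6, 326.0, 89.5]
eef_rot: [-0.0, 0.985, 0.174, 0.0]
wrist_force: [-0.7, 0.2, 3.8]
opening: 0.6
```

```bash
python3 st.py
```

```text
time 15.7; joint_positions [-0.33  0.49 -0.48  1.93  0.31  0.79 -2.21]; ee_pos [450.59 325.97  89.52]; wrist_force [-0.65  0.22  3.77]; wrist_torque [ 0.15  0.16 -0.02]; opening 0.6; tool x yaw 20.04 tilt [ 0.001 -0.001 -1.   ]
```

>>> {"op": "carry_out", "data": {
  "steps": [
    [[40,0,0,0,0],[40,0,0,0.1,7],[40,0,0,0.2,14],[40,0,0,0.3,21],[40,0,0,0.4,28],[40,0,0,0.5,35],[40,0,0,0.6,42],[40,0,0,0.7,49],[40,0,0,0.8,56],[40,0,0,0.9,63],[40,0,0,1.0,70],[40,0,0,1.1,77],[40,0,0,1.2,84],[40,0,0,1.3,91],[40,0,0,1.4,98],[40,0,0,1.5,105],[40,0,0,1.6,112],[40,0,0,1.7,119],[40,0,0,1.8,126],[40,0,0,1.9,133]]
  ]
}}

```text
time: 17.37
ee_pos: [451.4, 325.3, 91.4]
eef_rot: [0.001, 0.231, 0.973, 0.0]
wrist_force: [1.8, -0.4, 2.9]
opening: 0.596
```

>>> {"op": "carry_out", "data": {
  "steps": [
    [[40,0,0,0.1,7],[40,0,0,0.2,14],[40,0,0,0.3,21],[40,0,0,0.4,28],[40,0,0,0.5,35],[40,0,0,0.5,35],[40,0,0,1.5,35],[40,0,0,2.5,35],[40,0,0,3.5,35]]
  ]
}}

```text
time: 18.12
ee_pos: [450.2, 324.8, 94.0]
eef_rot: [-0.0, -0.069, 0.998, -0.001]
wrist_force: [-0.2, 1.0, -1.7]
opening: 0.6
```

```bash
python3 st.py
```

```text
time 18.12; joint_positions [ 0.11  0.76 -1.17  1.91  0.82  1.06  0.3 ]; ee_pos [450.23 324.81  94.01]; wrist_force [-0.16  1.04 -1.73]; wrist_torque [ 0.01 -0.02 -0.03]; opening 0.6; tool x yaw -172.03 tilt [ 0.001 -0.001 -1.   ]
```

The force is only −1.7 N, about the cap's own weight, so the thread is free. I'll lift.

>>> {"op": "carry_out", "data": {
  "steps": [
    [[40,0,0,3,0],[40,0,0,8,0],[40,0,0,18,0],[40,0,0,33,0],[40,0,0,55,0],[40,0,0,80,0],[40,0,0,95,0],[40,0,0,100,0],[40,0,0,100,0]]
  ]
}}

```text
time: 18.87
ee_pos: [450.9, 326.1, 196.4]
eef_rot: [0.001, -0.07, 0.998, 0.001]
wrist_force: [-1.0, -0.8, -1.2]
opening: 0.593
```

```bash
python3 st.py
python3 -c "
from h import *
I,D,K,W=shot('side'); c=I[150:360,90:370]; cv2.imwrite('pics/s3.png',cv2.resize(c[...,::-1],(800,600),interpolation=cv2.INTER_CUBIC))"
```

```text
time 18.87; joint_positions [ 0.19  0.65 -1.29  1.81  0.68  1.2   0.4 ]; ee_pos [450.91 326.08 196.39]; wrist_force [-1.03 -0.82 -1.19]; wrist_torque [-0.    0.01  0.03]; opening 0.59; tool x yaw -172.01 tilt [-0.003  0.001 -1.   ]
```

View pics/s3.png

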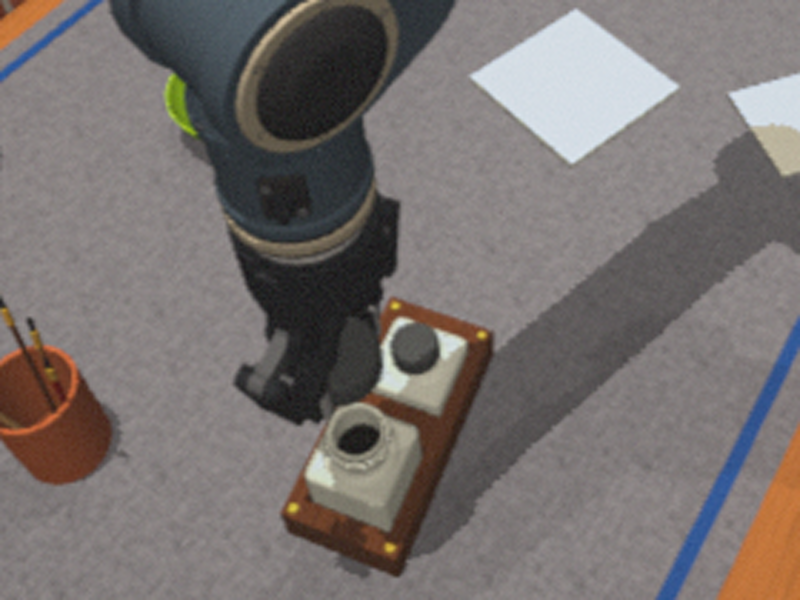

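The jar is open: its mouth is at px (358,437) and the cap is in the jaws. I'll carry it over tile A and unwind the wrist on the way.

>>> {"op": "carry_out", "data": {
  "steps": [
    [[40,5,-30,0,-7],[40,11,-65,0,-14],[40,17,-100,0,-21],[40,23,-135,0,-28],[40,29,-170,0,-35],[40,35,-205,0,-42],[40,41,-240,0,-49],[40,47,-275,0,-56],[40,53,-310,0,-63],[40,59,-345,0,-70],[40,65,-380,0,-77],[40,71,-410,0,-84],[40,75,-430,0,-91],[40,76.5,-443.5,0,-98],[40,76.5,-443.5,0,-105],[40,76.5,-443.5,-30,-105],[40,76.5,-443.5,-60,-105],[40,76.5,-443.5,-90,-105],[40,76.5,-443.5,-110,-105],[40,76.5,-443.5,-110,-105]]
  ]
}}

```text
time: 20.58
ee_pos: [522.4, -118.0, 79.3]
eef_rot: [-0.004, 0.749, 0.663, -0.003]
wrist_force: [-1.0, 0.2, -0.6]
opening: 0.597
```

```bash
python3 st.py
python3 -c "
from h import *
I,D,K,W=shot('wrist'); cv2.imwrite('pics/w4.png',I[...,::-1])
P=cloud(K,W,D); g=I.astype(int)
m=(g.min(-1)>150)&(abs(P[...,2]-8)<8)
k,l,st,c=cv2.connectedComponentsWithStats(m.astype(np.uint8)); print(st[1:][st[1:,4]>500])
"
```

```text
time 20.58; joint_positions [ 0.76  0.57 -0.81  1.96  0.55  0.85 -0.47]; ee_pos [ 522.39 -117.97   79.29]; wrist_force [-1.01  0.18 -0.58]; wrist_torque [-0.03  0.01  0.01]; opening 0.6; tool x yaw 83.03 tilt [ 0.001 -0.011 -1.   ]
[[  353    44    35    62   515]
 [  155    72   252   216 31365]
 [   60   153    79    54   873]
 [    0   250    80   102  4158]]
```

View pics/w4.png

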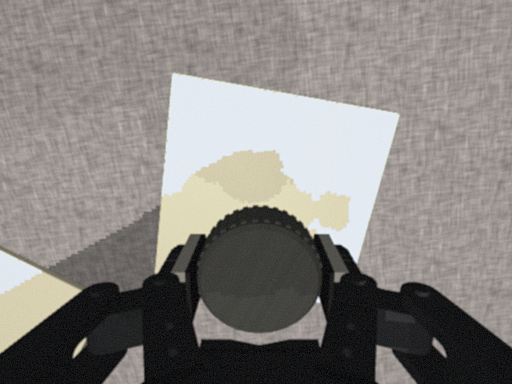

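The cap hangs level in the jaws at px (258,275) above the tile. I'll lower it.

>>> {"op": "carry_out", "data": {
  "steps": [
    [[40,0,0,-10,0],[40,0,0,-30,0],[40,0,0,-50,0],[40,0,0,-64,0],[40,0,0,-70,0],[40,0,0,-73,0],[40,0,0,-74,0],[40,0,0,-75,0],[40,0,0,-75,0],[40,0,0,-75,0]]
  ]
}}

```text
time: 21.47
ee_pos: [527.5, -118.1, 10.3]
eef_rot: [0.001, 0.749, 0.663, 0.0]
wrist_force: [0.3, 0.1, -1.5]
opening: 0.596
```

```bash
python3 st.py
python3 -c "
from h import *
I,D,K,W=shot('side'); c=I[130:245,235:388]; cv2.imwrite('pics/s5.png',cv2.resize(c[...,::-1],(798,600),interpolation=cv2.INTER_CUBIC))"
```

```text
time 21.47; joint_positions [ 0.68  0.67 -0.72  2.    0.66  0.72 -0.57]; ee_pos [ 527.5  -118.08   10.35]; wrist_force [ 0.29  0.08 -1.47]; wrist_torque [-0.02 -0.03 -0.06]; opening 0.6; tool x yaw 83.0 tilt [-0.     0.001 -1.   ]
```

View pics/s5.png

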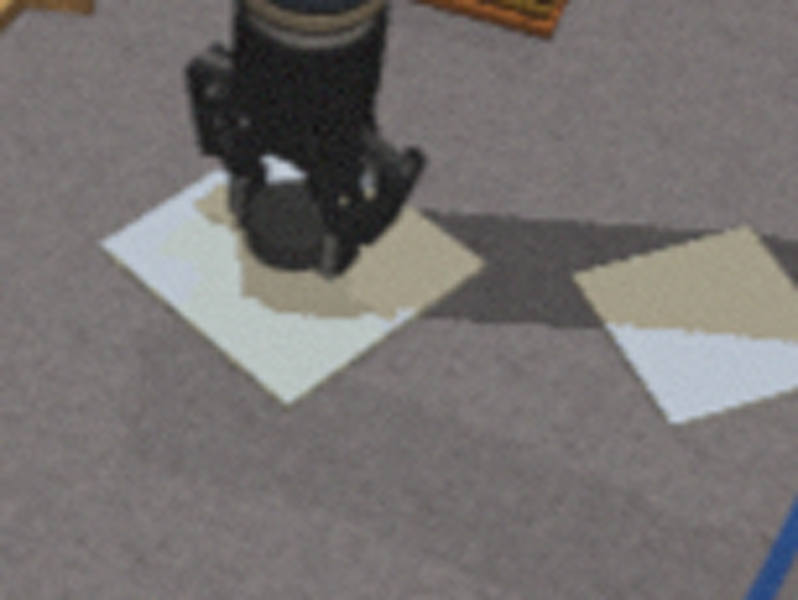

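The cap is central over the tile at crop px (290,225), with no contact yet. I'll inch it down.

>>> {"op": "carry_out", "data": {
  "steps": [
    [[40,0,0,-1,0],[40,0,0,-2,0],[40,0,0,-3,0],[40,0,0,-4,0],[40,0,0,-4,0],[40,0,0,-4,0]]
  ]
}}

```text
time: 22.02
ee_pos: [526.9, -117.9, 5.5]
eef_rot: [-0.0, 0.749, 0.663, -0.0]
wrist_force: [-0.7, -0.5, -1.1]
opening: 0.594
```

>>> {"op": "carry_out", "data": {
  "steps": [
    [[40,0,0,-0.5,0],[40,0,0,-1,0],[40,0,0,-1,0],[40,0,0,-1,0]]
  ]
}}

```text
time: 22.35
ee_pos: [527.1, -118.0, 5.0]
eef_rot: [0.0, 0.749, 0.663, 0.0]
wrist_force: [-1.1, 1.5, 4.1]
opening: 0.597
```

Contact came at TCP z = 5, as predicted for the fingertips. I'll ease up 0.5 mm, reduce the grip and release.

>>> {"op": "carry_out", "data": {
  "steps": [
    [[51,0,0,0.5,0],[51,0,0,0.5,0],[52,0,0,0.5,0],[53,0,0,0.5,0],[54,0,0,0.5,0],[56,0,0,0.5,0],[60,0,0,0.5,0],[66,0,0,0.5,0],[72,0,0,0.5,0],[80,0,0,0.5,0],[80,0,0,0.5,0],[80,0,0,0.5,0]]
  ],
  "grip_force": 20
}}

```text
time: 23.35
ee_pos: [527.0, -118.0, 5.1]
eef_rot: [0.0, 0.749, 0.663, 0.0]
wrist_force: [-0.0, -0.1, -0.1]
opening: 0.933
```

```bash
python3 st.py
python3 -c "
from h import *
I,D,K,W=shot('wrist'); cv2.imwrite('pics/w6.png',I[...,::-1])"
```

```text
time 23.35; joint_positions [ 0.68  0.68 -0.71  2.    0.67  0.71 -0.58]; ee_pos [ 526.96 -117.99    5.12]; wrist_force [-0.01 -0.15 -0.15]; wrist_torque [0.01 0.05 0.02]; opening 0.93; tool x yaw 83.0 tilt [ 0.  0. -1.]
```

View pics/w6.png

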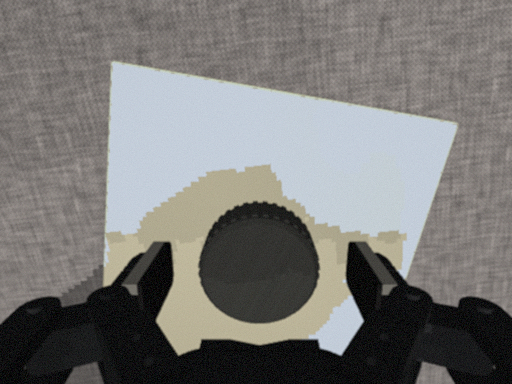

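The cap sits flat at px (259,262), clear of both pads. I'll retreat straight up, then back away toward −x so that the cameras see the tile.

>>> {"op": "carry_out", "data": {
  "steps": [
    [[85,0,0,10,0],[85,0,0,30,0],[85,0,0,60,0],[85,0,0,100,0],[85,0,0,140,0],[85,0,0,180,0],[85,0,0,220,0],[85,0,-40,240,0],[85,0,-80,240,0],[85,0,-120,240,0],[85,0,-160,240,0],[85,-20,-200,240,0],[85,-40,-240,240,0],[85,-60,-280,240,0],[85,-60,-280,240,0],[85,-60,-280,240,0]]
  ]
}}

```text
time: 24.73
ee_pos: [463.8, -402.8, 244.9]
eef_rot: [-0.0, 0.752, 0.659, -0.001]
wrist_force: [0.1, 0.1, -0.4]
opening: 0.997
```

```bash
python3 st.py
python3 - <<'E'
from h import *
out=[]
for n in ["top","side"]:
    I,D,K,W=shot(n); P=cloud(K,W,D); g=I.astype(int)
    near=np.hypot(P[...,0]-527,P[...,1]+118)<60
    m=near&(abs(P[...,2]-30)<7)&(g.max(-1)<130)
    p=P[m]; A=np.c_[p[:,:2]-p[:,:2].mean(0),np.ones(len(p))]; co=np.linalg.lstsq(A,p[:,2],rcond=None)[0]
    print(n,"cap top",len(p),np.median(p,0).round(1),"plane tilt",co.round(3))
    c=(g.min(-1)>120)&(abs(P[...,2]-8)<6)&(np.hypot(P[...,0]-527,P[...,1]+118)<115)
    w=onplane(K,W,np.argwhere(c)[:,::-1],8)[:,:2].astype(np.float32); print("tile",cv2.minAreaRect(w))
    out.append(cv2.resize(I[...,::-1],(400,300)))
cv2.imwrite("pics/fin.png",np.hstack(out))
E
```

```text
time 24.73; joint_positions [ 1.26  0.49 -0.86  1.63  0.4   1.2   0.18]; ee_pos [ 463.84 -402.75  244.9 ]; wrist_force [ 0.14  0.06 -0.35]; wrist_torque [-0.   -0.05  0.02]; opening 1.0; tool x yaw 82.51 tilt [-0.001 -0.001 -1.   ]
top cap top 203 [ 526.8 -116.    31.1] plane tilt [-2.0000e-02 -1.5000e-02  3.0942e+01]
tile ((527.0482788085938, -118.68834686279297), (224.48509216308594, 227.64508056640625), 1.0281593799591064)
side cap top 203 [ 524.3 -116.1   30.4] plane tilt [ 2.2000e-02 -4.5000e-02  3.0241e+01]
tile ((525.9193725585938, -120.46015930175781), (153.33944702148438, 152.525146484375), 73.33394622802734)
```

View pics/fin.png

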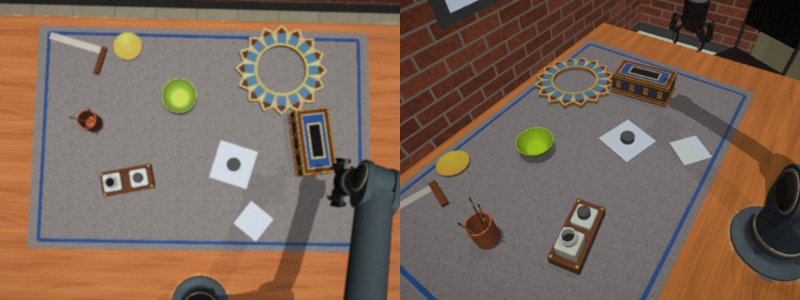

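The final picture shows the cap in the middle of the large tile, at (233,164) in the top half and (627,137) in the side half. Its top is at z of about 30.5 (8 + 22 = 30), so it lies flat and top side up. The jar is open and nothing else has moved. I'll hand the job in.

```bash
python3 -c "
from h import *
print(r.close_job())"
```

```text
the job is handed in; nothing more can be done
None
```

The tall jar is open and its cap lies flat, top side up, near the centre of the large (150 mm) tile. I handed the job in at about 25 s on the robot's clock.

- **Unscrewing:** I turned the cap about 580° anticlockwise in three bites. The lift needed about 1–2 N, roughly the cap's weight, so the thread had let go.
- **Placing:** The fingertips touched the tile before the cap did, so by my estimate the cap dropped about 5 mm when released. It landed level and stayed central.
- **Last checks:** The cap top is at (526.8, −116.0, 31.1) by the top camera and (524.3, −116.1, 30.4) by the side camera. A cap lying flat should be at z = 30. The tile centre is at about (526.5, −119.5), so the cap is well inside its edges.
- **Other things on the bench:** By eye, the bystanders, the short jar and the small tile stand where they were. The arm was clear, and wrist forces stayed at about 6 N or less in the readings I took.
- **Disagreements:** The two cameras differ by about 2.5 mm in x, which is roughly the stated calibration error. The final tile outline from the top camera was wrong (224 × 228 mm) because its mask picked up bench pixels. I relied on the side camera's 153 × 153 mm and the picture instead.

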